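# Clear the offcuts into the scrap bin

### The job

Clear the two offcuts, the pine one and the sawn-off piece of routed slot track, off the steel top of the drawer cabinet and into the red scrap bin. Leave the good parts on the cabinet top where they lie, without shoving them about or tipping them over; a slight nudge does no harm.

Things in the scene. Friction and masses are not known exactly. Their poses are not given: they have to be found in the camera images.
- cabinet: Low green steel drawer cabinet with a scratched bare steel top, 400 (its x) x 440 (its y) x 90 mm high, fixed to the table; a locked drawer front with a cam lock faces the robot. Origin at the centre of its underside on the table, z up; the top is the plane 90 mm above it. It may be turned by up to 5 degrees. The drawer stays shut and plays no part.
- scrap_bin: Open red plastic scrap bin, empty, 200 (its x) x 180 (its y) x 75 mm high, walls and floor 5 mm, fixed. Origin at the centre of its underside on the table, z up. It stands on the table close against the left or the right side of the cabinet (changes between runs), its rim 15 mm below the cabinet top.
- spares_tray: Open blue plastic tray of the same size as the scrap bin, with a few small car bodies in it, fixed, on the other side of the cabinet. It is not for scrap. Origin at the centre of its underside.
- pine_offcut: Pale pine offcut, 90 x 42 x 36 mm high, about 70 g; the last 24 mm at its +x end are stepped down to 20 mm high. Its origin is the centre of its underside, x along its length, z up. It lies loose and flat on the cabinet top at any yaw. 
- pine_mid (a point): Middle of the pine offcut, 18 mm above the origin of pine_offcut.
- track_offcut: Sawn-off piece of routed wooden slot track, 90 x 50 x 18 mm high, about 70 g; brown edges, grey top with one black slot and two copper strips lengthwise. Its origin is the centre of its underside, x along its length, z up. It lies loose and flat on the cabinet top at any yaw. 
- track_mid (a point): Middle of the track offcut, 9 mm above the origin of track_offcut.
- brush_holder: Good part: copper brush holder, two copper barrels on a black base, 64 x 40 x 24 mm high. Its origin is the centre of its underside, x along its length, z up. It lies loose and flat on the cabinet top at any yaw. 
- bushing_block: Good part: brass axle bushing block, 70 x 36 x 26 mm high. Its origin is the centre of its underside, x along its length, z up. It lies loose and flat on the cabinet top at any yaw. 
- pin_set: Good part: six chrome body pins standing on a white plastic base, 76 x 42 x 36 mm high. Its origin is the centre of its underside, x along its length, z up. It lies loose and flat on the cabinet top at any yaw. 
- tyre: Good part: green rubber tyre lying flat, 60 mm diameter, 26 mm high. Origin at the centre of its underside, z up.
- chassis: Good part: black plastic slot car chassis with four wheels and a motor, 125 x 68 x 32 mm high. Origin at the centre between its wheels on the cabinet top, x along its length; it lies along the cabinet's far edge.

How it is judged (in metres and radians):
At the end, for the whole second after the job is handed in: Both offcuts lie at rest in the red scrap bin: the middle of each is within the walls of the bin and less than 70 mm above its underside. Every good part is within 30 mm of where it started and tilted less than 0.5 rad (x of pine_mid in the frame of scrap_bin between -0.095 and 0.095 m and y of pine_mid in the frame of scrap_bin between -0.085 and 0.085 m and z of each of pine_mid, track_mid in the frame of scrap_bin below 0.07 m and linear speed of each of pine_offcut, track_offcut below 0.03 m/s and x of track_mid in the frame of scrap_bin between -0.095 and 0.095 m and y of track_mid in the frame of scrap_bin between -0.085 and 0.085 m and not (distance of any of brush_holder, bushing_block, pin_set, tyre, chassis from where it was at the start of the episode above 0.03 m or angle between any of brush_holder, bushing_block, pin_set, tyre, chassis's own z axis and vertical above 0.5 rad)); the robot touches nothing.
It fails at once if a good part is moved by more than 30 mm (distance of any of brush_holder, bushing_block, pin_set, tyre, chassis from where it was at the start of the episode above 0.03 m).
It fails at once if a good part is tipped over (0.5 rad) (angle between any of brush_holder, bushing_block, pin_set, tyre, chassis's own z axis and vertical above 0.5 rad).
It also fails if it takes over 53 s, if anything falls off the work surface, if the arm or the gripper's body presses on something with over 40 N, if the wrist force passes 120 N, or if a joint passes its speed limit or range.

### The arm

A 6-joint arm with a two-finger parallel gripper is mounted at the origin on the work surface. World frame = base frame: x ahead of the robot, y to its left, z up, the work surface at z = 0. Lengths are in m, angles in degrees, forces in N, time in s.
With the tool pointing down it reaches from about 0.325 to 0.925 m from the base axis. Payload 3.1 kg.
Tool frame: the origin (TCP) lies on the centre line of the jaws, within the pads' length; the fingertips stand r.tips_ahead ahead of it and the grasp point (between the pads) lies 11 mm behind it (r.tips_ahead is the distance from the TCP to the fingertips, in m); y points along the fingers, z is the direction in which the jaws open and shut, and the axes are right-handed (so a half turn about y gives the same grasp; the last joint's range is limited). The gripper opens to 85 mm and grips with 20 to 120 N. Pads are 22 mm wide; open, the fingers measure 114 mm over their backs; the gripper's body (76 mm by 85 mm) begins 54 mm behind the grasp point. The pads swing forward as they close: fully open they stand 13 mm farther back than shut.
Start: joints at [-80.741, 12.427, 92.441, -0, 75.132, -6.429], TCP at [0.169, -0.602, 0.204] pointing down, gripper open.
Joint ranges: [-157.48, 157.48], [-44.54, 120.13], [17.64, 146.25], [-64.5, 244.5], [7.68, 150.69], [-147.95, 147.95]. Speed limits (degrees/s): [159.86, 159.86, 180, 180, 180, 180].

### API

Orientations are given as a 3x3 rotation matrix whose columns are the frame's x, y, z axes.
In Python, from station import r, snapshot, get_calibration gives the robot as it stands. The module is installed in compiled form; this text tells all that it offers.
- The arm moves only by the tool drive_tool, never from a script. Its argument "rows" is a list of rows, each a list of 7 numbers: the opening, from 0 (shut) to 1 (fully open), then the shift along the world's x, y, z in m, then the turn, a rotation vector about the world's x, y, z in degrees. In form: [[grip, x, y, z, ax, ay, az], ...]. A call has 1 to 5 rows; each row is the pose to reach, as a shift and turn from the pose measured when the call began; what a row does not reach only later rows make up. A row lasts 1/8 s, in which the tool goes at most 62.5 mm and 10.7 degrees, less where a joint would pass 70% of its speed; a pose out of reach is approached as far as the arm can. A call with a gripper value outside its range is refused whole. The fingers move at their own pace and stop on an object; the grip force is fixed at half the most. Time passes only in rows, so rows that repeat a pose let the fingers close. It gives the time, the measured TCP pose, the force and the opening at its end, in the units of the state.
- r.get_obs(): the state, without advancing time (a new reading comes with each control period).
- snapshot(name): name is "scene" or "top" or "wrist"; returns the picture (384x512x3 uint8, red, green, blue); there is no depth.
- get_calibration(name): a dict with "fx", "fy", "cx", "cy" (pixels), "D" ([k1, k2, p1, p2, k3] as OpenCV has them; the pictures are not rectified), "cam_to_world" (4x4, takes a point from camera to world coordinates). Camera axes: x right, y down, z forward; pixel columns grow to the right and rows downward; lengths in m; the calibration is good to about 2 mm. A picture is of the moment at which its call begins: read the wrist's pose just before it. get_calibration takes no time and is no camera call; for the wrist camera it gives the pose at the moment of the call.
- r.close_job(): hands the job in, once; it reports no verdict.
The state is a dict: "time_s": time; "joints": joint angles; "dq": joint speeds; "tau": joint torques, N m; "position": TCP position; "orientation": TCP orientation; "force": force on the tool from outside, world axes, zero at the start; "wrist_torque": the same for the moment, N m; "finger_gap": opening from 0.0 (shut) to 1.0 (fully open).
Only numpy, scipy, OpenCV 4.12 (cv2) and the standard library are available. Lean on these libraries where they do the work, as an engineer would, in place of code of your own. Each camera call takes 0.05 s, during which the arm holds its last target. There are 200 camera calls.

## Working session

There is one attempt and no reset: what is moved stays moved. The work goes in short steps, Python scripts to look and compute and a tool call to move; the robot and the scene stay as the last step left them, time stands still between calls to the robot, and variables do not carry over. Pictures are saved under pics/ and viewed, about 8 in all and at most 12, crops included, and the job is handed in when it is done.

Besides the shell and the picture viewer there is one more tool, called after "Emit:" as name([rows], argument=value, ...), one row to a line, values as JSON. drive_tool: Moves the arm, as the interface text tells. Its arguments: {"type":"object","properties":{"rows":{"type":"array"}},"required":["rows"]}

```bash
mkdir -p pics
cat > h.py <<'E'
import numpy as np, cv2
from station import r, snapshot, get_calibration
def ray(name_or_c,uv,z):
    c=get_calibration(name_or_c) if isinstance(name_or_c,str) else name_or_c
    K=np.array([[c["fx"],0,c["cx"]],[0,c["fy"],c["cy"]],[0,0,1.]])
    p=cv2.undistortPoints(np.array(uv,float).reshape(-1,1,2),K,np.array(c["D"],float)).reshape(-1,2)
    T=np.array(c["cam_to_world"]); d=np.c_[p,np.ones(len(p))]@T[:3,:3].T; o=T[:3,3]
    return o+d*((z-o[2])/d[:,2])[:,None]
E
python3 - <<'E'
from h import *
for n in ["top","scene"]:
    im=snapshot(n); cv2.imwrite(f"pics/{n}0.png",cv2.resize(im[...,::-1],(800,600),interpolation=cv2.INTER_CUBIC)); np.save(f"pics/{n}0.npy",im)
    c=get_calibration(n); print(n,np.round(c["cam_to_world"],3).tolist(),c["fx"],c["cx"],c["cy"])
o=r.get_obs(); print(o["time_s"],o["position"],np.round(o["orientation"],3).tolist(),r.tips_ahead)
E
```

```text
top [[-0.006, -0.983, 0.183, 0.398], [-1.0, 0.007, 0.001, -0.012], [-0.003, -0.183, -0.983, 1.208], [0.0, 0.0, 0.0, 1.0]] 478.126432239969 258.17121119543845 190.14924956889737
scene [[0.036, 0.763, -0.645, 1.398], [0.999, -0.021, 0.031, -0.043], [0.01, -0.646, -0.764, 1.02], [0.0, 0.0, 0.0, 1.0]] 452.2258157157046 248.14382435635403 189.81467627710273
0.1 [ 0.16887027 -0.60092552  0.20250705] [[-0.963, -0.0, 0.27], [-0.27, 0.002, -0.963], [-0.0, -1.0, -0.002]] 0.008
```

View pics/top0.png

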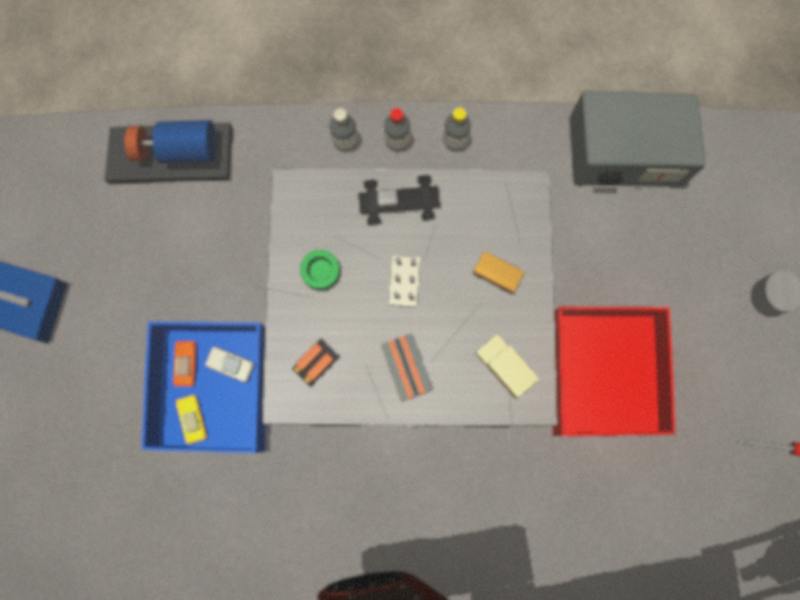

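View pics/scene0.png

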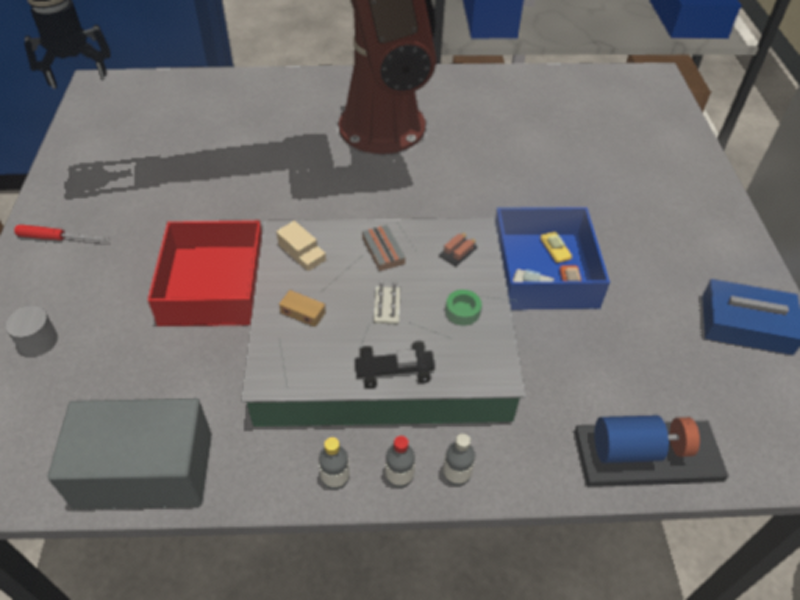

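The top view shows the scrap bin on the right at (613,371), which is -y. The pine offcut is at (507,365) with its step up-left, and the track offcut is at (407,367). Their neighbours are the pins (404,280), bushing block (498,272) and brush holder (316,362).

Run:
```python
from h import *
im=np.load("pics/top0.npy"); hsv=cv2.cvtColor(im,cv2.COLOR_RGB2HSV); s=.64
H,S,V=[hsv[...,i].astype(int) for i in range(3)]
def crop(m,c,rad=45):
    w=np.zeros_like(m,np.uint8); cv2.circle(w,(int(c[0]*s),int(c[1]*s)),int(rad*s),1,-1); return (m&(w>0)).astype(np.uint8)
def rect(m,z,label):
    cs,_=cv2.findContours(m,0,1); c=max(cs,key=cv2.contourArea)
    P=ray("top",c.reshape(-1,2),z)[:,:2].astype(np.float32)*1000
    b=cv2.minAreaRect(P); q=cv2.boxPoints(b); e=q[1]-q[0],q[2]-q[1]
    l=max(e,key=np.linalg.norm); print(label,"c",np.round(b[0],1),"size",np.round(b[1],1),"long yaw",round(float(np.degrees(np.arctan2(l[1],l[0]))%180),1),"corners",np.round(q).tolist())
tr=crop((S>60)&((H<20)|(H>170)),(407,367),50)
rect(cv2.morphologyEx(tr,3,np.ones((7,7))),.108,"strips")
bg=cv2.medianBlur(V.astype(np.uint8),5)
rect(cv2.morphologyEx(crop((V<135)|(S>60),(407,367),50),3,np.ones((3,3))),.106,"track")
print("bg",V[240,285],V[220,230],"grey track",V[int(345*s),int(390*s)])
rect(crop((S>45)&(H>15)&(H<40),(507,365),55),.118,"pine")
rect(((S>150)&((H<8)|(H>172))&(np.arange(512)[None]>345)&(np.arange(384)[:,None]>190)&(np.arange(512)[None]<440)).astype(np.uint8),.075,"bin")
rect(crop((S>100)&(H>8)&(H<25),(498,272),45),.11,"bushing")
rect(crop((V>190)&(S<60),(404,280),45),.105,"pins")
rect(crop((V<110)|(S>100),(316,362),45),.108,"brush")
```

```text
strips c [499.3 -13.3] size [90.6 28.7] long yaw 19.4 corners [[452.0, -15.0], [461.0, -42.0], [547.0, -12.0], [537.0, 15.0]]
track c [499.5 -13.3] size [90.8 28.7] long yaw 19.4 corners [[452.0, -15.0], [461.0, -42.0], [547.0, -12.0], [537.0, 15.0]]
bg 188 185 grey track 194
pine c [ 498.2 -161.7] size [91.3 47. ] long yaw 40.2 corners [[448.0, -173.0], [479.0, -209.0], [548.0, -150.0], [518.0, -114.0]]
bin c [ 491.9 -334.4] size [185.6 196.3] long yaw 179.2 corners [[392.0, -426.0], [589.0, -429.0], [591.0, -243.0], [395.0, -240.0]]
bushing c [ 640.6 -153.7] size [68.9 37.6] long yaw 61.1 corners [[607.0, -175.0], [640.0, -193.0], [674.0, -133.0], [641.0, -114.0]]
pins c [629.4 -10.6] size [43.4 76.8] long yaw 175.8 corners [[590.0, -30.0], [666.0, -35.0], [669.0, 8.0], [593.0, 14.0]]
brush c [506.3 121.3] size [39.7 58.9] long yaw 135.5 corners [[471.0, 128.0], [513.0, 86.0], [541.0, 115.0], [499.0, 156.0]]
```

Emit:
drive_tool([
  [1,0.03,0.04,0,0,0,5],
  [1,0.06,0.08,0,0,0,10],
  [1,0.09,0.12,0,0,0,15],
  [1,0.12,0.16,0,0,0,20],
  [1,0.15,0.2,0,0,0,24],
])

```text
time_s: 0.72
position: [0.3195, -0.3992, 0.202]
orientation: [[-0.768, -0.001, 0.64], [-0.64, 0.003, -0.768], [-0.001, -1.0, -0.003]]
force: [-0.1, -0.1, -0.5]
finger_gap: 0.994
```

Emit:
drive_tool([
  [1,0.04,0.055,0,0,0,0],
  [1,0.08,0.11,0,0,0,0],
  [1,0.12,0.165,0,0,0,0],
  [1,0.16,0.22,0,0,0,0],
  [1,0.17,0.232,0,0,0,0],
])

```text
time_s: 1.35
position: [0.4902, -0.1645, 0.2015]
orientation: [[-0.767, -0.002, 0.642], [-0.642, 0.003, -0.767], [-0.001, -1.0, -0.004]]
force: [-0.6, -0.6, 1.2]
finger_gap: 1.001
```

Run:
```python
from h import *
o=r.get_obs(); z=o["orientation"][:,2]; print(o["time_s"],o["position"],np.degrees(np.arctan2(z[1],z[0])),np.round(o["orientation"],3).tolist(),o["force"],r.tips_ahead)
c=get_calibration("wrist");im=snapshot("wrist"); cv2.imwrite("pics/w1.png",im[...,::-1])
H,S,V=[a.astype(int) for a in cv2.split(cv2.cvtColor(im,cv2.COLOR_RGB2HSV))]
print(c["cam_to_world"])
m=((S>45)&(H>15)&(H<40)).astype(np.uint8)
q=max(cv2.findContours(m,0,1)[0],key=cv2.contourArea); P=ray(c,q.reshape(-1,2),.12)[:,:2].astype(np.float32)*1000
print(cv2.minAreaRect(P))
```

```text
1.35 [ 0.49024743 -0.16448985  0.20154478] -50.06678141244132 [[-0.767, -0.002, 0.642], [-0.642, 0.003, -0.767], [-0.001, -1.0, -0.004]] [-0.55850214 -0.6285492   1.2179536 ] 0.008
[[ 0.64205456 -0.73987277 -0.20088364  0.53993149]
 [-0.76664698 -0.62107674 -0.16283763 -0.12267117]
 [-0.00428503  0.25855748 -0.96598637  0.37233474]
 [ 0.          0.          0.          1.        ]]
((635.7095947265625, -150.52525329589844), (68.87555694580078, 42.41721725463867), 61.862552642822266)
```

View pics/w1.png

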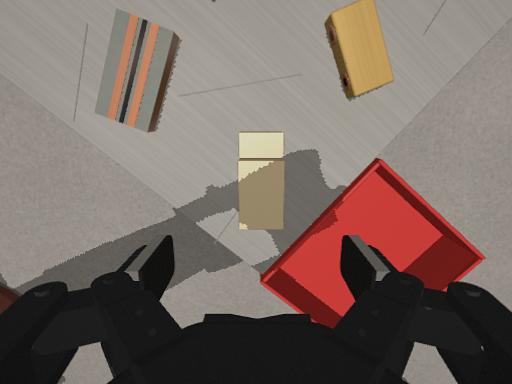

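The wrist view shows the pine at (238–284, 132–229), squared to the jaws, with its step at the upper end. The track is at about (138,70).

Run:
```python
from h import *
t=ray("wrist",[(238,159),(284,159),(239,229),(284,229)],.126)*1000; print(np.round(t,1).tolist(),t.mean(0))
t=ray("wrist",[(239,132),(283,132)],.110)*1000; print(np.round(t,1).tolist())
t=ray("wrist",[(117,10),(179,36),(95,112),(149,132)],.108)*1000; print("track",np.round(t,1).tolist(),t.mean(0))
```

```text
[[504.5, -127.6, 126.0], [530.8, -159.0, 126.0], [453.2, -170.4, 126.0], [480.8, -203.2, 126.0]] [ 492.33819484 -165.06293985  126.        ]
[[522.1, -113.1, 110.0], [548.3, -144.2, 110.0]]
track [[533.6, 28.5, 108.0], [551.2, -22.9, 108.0], [450.8, -0.7, 108.0], [467.8, -48.7, 108.0]] [500.84877332 -10.93298882 108.        ]
```

Emit:
drive_tool([
  [1,0.002,0.001,-0.03,0,0,0],
  [1,0.004,0.001,-0.06,0,0,0],
  [1,0.004,0.001,-0.08,0,0,0],
  [1,0.004,0.001,-0.093,0,0,0],
  [1,0.004,0.001,-0.093,0,0,0],
])

```text
time_s: 2.02
position: [0.4953, -0.1601, 0.1074]
orientation: [[-0.766, -0.002, 0.643], [-0.643, 0.008, -0.766], [-0.004, -1.0, -0.007]]
force: [-0.0, 0.0, -0.0]
finger_gap: 1.0
```

Emit:
drive_tool([
  [0,0,0,0,0,0,0],
  [0,0,0,0,0,0,0],
  [0,0,0,0,0,0,0],
  [0,0,0,0,0,0,0],
  [0,0,0,0,0,0,0],
])

```text
time_s: 2.65
position: [0.4954, -0.1601, 0.1075]
orientation: [[-0.766, -0.001, 0.643], [-0.643, 0.008, -0.766], [-0.004, -1.0, -0.007]]
force: [-0.5, 0.8, 0.4]
finger_gap: 0.006
```

Emit:
drive_tool([
  [0,0,0,0,0,0,0],
  [0,0,0,0.02,0,0,0],
  [0,0,0,0.05,0,0,0],
  [0,0,0,0.08,0,0,0],
  [0,0,0,0.08,0,0,0],
])

```text
time_s: 3.28
position: [0.4976, -0.1612, 0.1906]
orientation: [[-0.766, 0.004, 0.643], [-0.643, 0.005, -0.766], [-0.007, -1.0, -0.001]]
force: [1.2, -0.9, -0.4]
finger_gap: 0.008
```

The fingers closed on nothing, so I'm looking again.

Run:
```python
from h import *
a=snapshot("wrist");b=snapshot("top")[170:300,140:440]
cv2.imwrite("pics/w2.png",np.vstack([a,cv2.resize(b,(512,216))])[...,::-1])
```

```text
(no output)
```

View pics/w2.png

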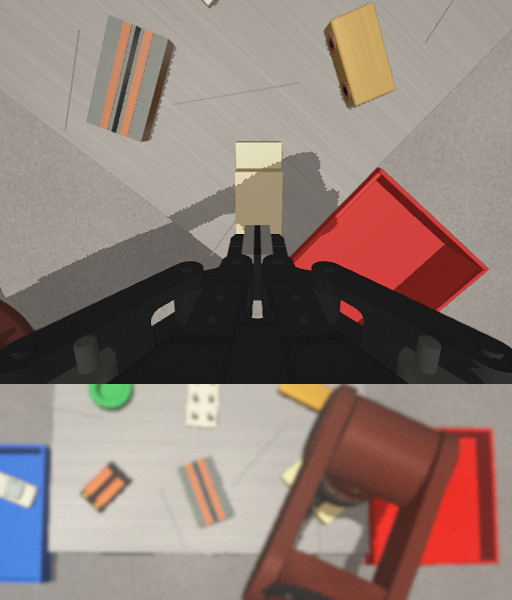

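Run:
```python
from h import *
o=r.get_obs(); print(o["position"],o["joints"],np.round(o["tau"],1))
c=get_calibration("wrist"); T=np.array(c["cam_to_world"])
for z in (.182,.19,.2,.21): print(z,ray(c,[(258,226),(258,235)],z)[:,:2]*1000)
print("pine",ray(c,[(236,170),(282,170)],.126)*1000)
print("cam in tool", np.array(o["orientation"]).T@(T[:3,3]-o["position"]))
K=np.array([[c["fx"],0,c["cx"]],[0,c["fy"],c["cy"]],[0,0,1.]])
W=np.linalg.inv(T)
P=np.array(o["position"])+np.array([[0,0,-.008],[0,0,0],[0,0,.011],[0,0,.03]])
print(cv2.projectPoints(P,cv2.Rodrigues(W[:3,:3])[0],W[:3,3],K,np.array(c["D"]))[0].reshape(-1,2))
```

```text
[ 0.49521606 -0.16001643  0.1871562 ] [-25.86880527   0.64371955 107.23221098   0.37766957  72.40478478
  23.992625  ] [ -0.  -31.3 -30.8   0.   -0.   -0. ]
0.182 [[ 491.22250593 -163.12823346]
 [ 486.19507333 -167.36029832]]
0.19 [[ 493.6558065  -161.12068388]
 [ 488.85673755 -165.16051349]]
0.2 [[ 496.69743221 -158.61124691]
 [ 492.18381782 -162.41078245]]
0.21 [[ 499.73905792 -156.10180993]
 [ 495.51089809 -159.66105141]]
pine [[ 500.91419362 -130.31205423  126.        ]
 [ 526.01379411 -160.10787788  126.        ]]
cam in tool [-0.06502392 -0.170721   -0.00078098]
[[258.29608242 217.52710158]
 [258.26106881 221.67506942]
 [258.20776061 227.99118501]
 [258.09820963 240.97429317]]
```

Run:
```python
from h import *
o=r.get_obs()
a=snapshot("wrist")[130:330,160:360];b=snapshot("scene")
c=get_calibration("scene");K=np.array([[c["fx"],0,c["cx"]],[0,c["fy"],c["cy"]],[0,0,1.]]);W=np.linalg.inv(np.array(c["cam_to_world"]))
P=np.array(o["position"])+np.array([[0,0,-.008],[0,0,0],[0,0,.03],[0,0,.06]])
p=cv2.projectPoints(P,cv2.Rodrigues(W[:3,:3])[0],W[:3,3],K,np.array(c["D"]))[0].reshape(-1,2);print(p)
u,v=p[0].astype(int);print(u-50,v-80)
cv2.imwrite("pics/c3.png",np.hstack([cv2.resize(a,(400,400),interpolation=2),cv2.resize(b[v-80:v+50,u-50:u+50],(400,520),interpolation=2)[:400]])[...,::-1])
```

```text
[[190.00414318 136.55046933]
 [189.74451265 134.36598368]
 [188.74867282 125.97845943]
 [187.71636487 117.26911756]]
140 56
```

View pics/c3.png

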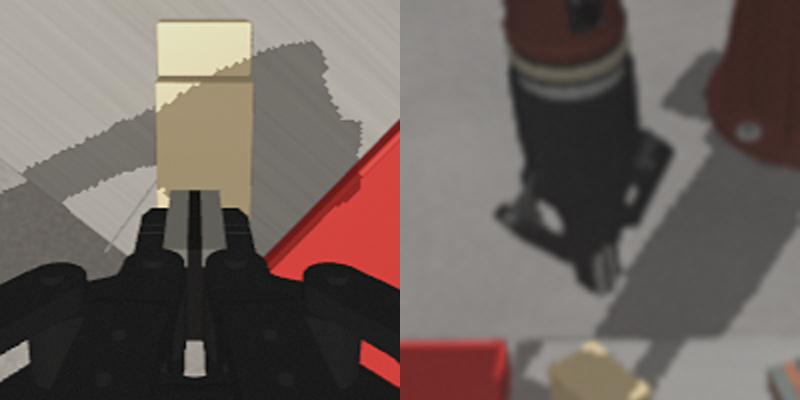

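Run:
```python
from h import *
A=[ray("wrist",[(257.5,225)],z)[0] for z in (0,.3)]
for sc in ((190.8,129),(190.8,128)):
    B=[ray("scene",[sc],z)[0] for z in (0,.3)]
    d,e=A[1]-A[0],B[1]-B[0]; s=np.linalg.lstsq(np.c_[d,-e],B[0]-A[0],rcond=None)[0]
    print(A[0]+s[0]*d,B[0]+s[1]*e)
print(r.get_obs()["position"],r.tips_ahead)
```

```text
[ 0.4996531  -0.15470019  0.2102467 ] [ 0.49961451 -0.154988    0.21032918]
[ 0.50102366 -0.15359582  0.2147413 ] [ 0.50089986 -0.15452672  0.21500778]
[ 0.4943044 -0.1596138  0.1858175] 0.008
```

The block hasn't moved. Triangulation puts the shut fingertips about 33 mm higher than the reported TCP implies, so the first grasp closed above the block. I'll retry deeper, checking the force as I go.

Emit:
drive_tool([
  [1,0,0,0,0,0,0],
  [1,0,0,0,0,0,0],
  [1,0,0,-0.03,0,0,0],
  [1,0,0,-0.06,0,0,0],
  [1,0,0,-0.08,0,0,0],
])

```text
time_s: 4.1
position: [0.4932, -0.1591, 0.1039]
orientation: [[-0.766, -0.006, 0.643], [-0.643, 0.01, -0.766], [-0.002, -1.0, -0.012]]
force: [0.2, -0.4, 0.7]
finger_gap: 0.997
```

Emit:
drive_tool([
  [1,0,0,-0.008,0,0,0],
  [1,0,0,-0.016,0,0,0],
  [1,0,0,-0.022,0,0,0],
  [1,0,0,-0.022,0,0,0],
])

```text
time_s: 4.6
position: [0.4933, -0.1592, 0.0819]
orientation: [[-0.766, -0.006, 0.643], [-0.643, 0.01, -0.766], [-0.002, -1.0, -0.012]]
force: [-0.0, -0.1, 0.6]
finger_gap: 0.999
```

Run:
```python
from h import *
print(r.get_obs()["position"],r.get_obs()["force"])
a=snapshot("wrist");cv2.imwrite("pics/w4.png",a[...,::-1])
```

```text
[ 0.49330798 -0.15915389  0.08189205] [-0.04049326 -0.11202389  0.64802295]
```

View pics/w4.png

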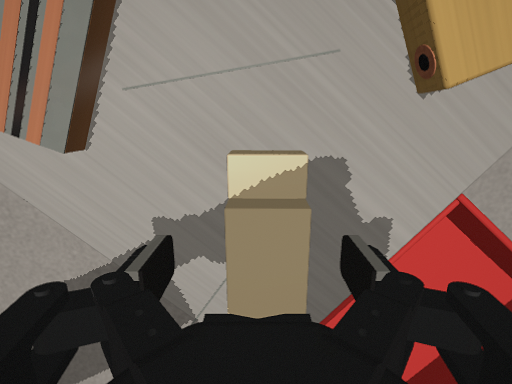

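Reported TCP is 0.082 with no contact, and the tips claimed at 0.074 would be inside the cabinet, so the offset is real. The block is centred between the jaws: x 227–308, pads at 172 and 342.

Emit:
drive_tool([
  [1,0,-0.003,-0.006,0,0,0],
  [1,0,-0.003,-0.012,0,0,0],
  [1,0,-0.003,-0.012,0,0,0],
])

```text
time_s: 5.03
position: [0.4929, -0.162, 0.0694]
orientation: [[-0.766, -0.007, 0.643], [-0.643, 0.011, -0.766], [-0.001, -1.0, -0.013]]
force: [-0.7, -0.4, 0.6]
finger_gap: 1.001
```

Emit:
drive_tool([
  [0,0,0,0,0,0,0],
  [0,0,0,0,0,0,0],
  [0,0,0,0,0,0,0],
  [0,0,0,0,0,0,0],
  [0,0,0,0,0,0,0],
])

```text
time_s: 5.65
position: [0.4935, -0.1623, 0.07]
orientation: [[-0.766, -0.006, 0.643], [-0.643, 0.01, -0.766], [-0.002, -1.0, -0.012]]
force: [0.7, 0.9, 3.0]
finger_gap: 0.481
```

Emit:
drive_tool([
  [0,0,0,0.02,0,0,0],
  [0,0,0,0.05,0,0,0],
  [0,0,0,0.08,0,0,0],
  [0,0,0,0.08,0,0,0],
])

```text
time_s: 6.15
position: [0.4953, -0.1631, 0.1522]
orientation: [[-0.766, -0.001, 0.643], [-0.643, 0.008, -0.766], [-0.004, -1.0, -0.007]]
force: [-0.3, 0.5, -1.4]
finger_gap: 0.481
```

Emit:
drive_tool([
  [0,0,-0.04,0,0,0,0],
  [0,0,-0.08,0,0,0,0],
  [0,0,-0.12,0,0,0,0],
  [0,0,-0.16,0,0,0,0],
  [0,0,-0.185,0,0,0,0],
])

```text
time_s: 6.78
position: [0.494, -0.3489, 0.1498]
orientation: [[-0.767, -0.004, 0.642], [-0.642, 0.01, -0.767], [-0.003, -1.0, -0.01]]
force: [-1.0, 0.8, -0.7]
finger_gap: 0.474
```

Emit:
drive_tool([
  [0,0,0,-0.03,0,0,0],
  [0,0,0,-0.06,0,0,0],
  [0,0,0,-0.09,0,0,0],
  [0,0,0,-0.12,0,0,0],
  [0,0,0,-0.12,0,0,0],
])

```text
time_s: 7.4
position: [0.4908, -0.3456, 0.0253]
orientation: [[-0.767, -0.011, 0.642], [-0.642, 0.017, -0.766], [-0.002, -1.0, -0.02]]
force: [-0.0, 0.0, -1.5]
finger_gap: 0.481
```

Emit:
drive_tool([
  [0.75,0,0,0,0,0,0],
  [0.75,0,0,0,0,0,0],
  [0.75,0,0,0,0,0,0],
  [0.75,0,0,0.03,0,0,0],
  [0.75,0,0,0.08,0,0,0],
])

```text
time_s: 8.02
position: [0.4895, -0.3444, 0.1047]
orientation: [[-0.767, -0.014, 0.642], [-0.642, 0.02, -0.766], [-0.002, -1.0, -0.024]]
force: [0.6, -0.7, 0.6]
finger_gap: 0.751
```

Emit:
drive_tool([
  [1,0,0,0.05,0,0,0],
  [1,0,0.03,0.075,0,0,0],
  [1,0.002,0.08,0.075,0,0,-5],
  [1,0.004,0.13,0.075,-1,-0.8,-10],
  [1,0.005,0.18,0.075,-1,-0.8,-15],
])

```text
time_s: 8.65
position: [0.4947, -0.163, 0.181]
orientation: [[-0.908, 0.005, 0.419], [-0.419, 0.002, -0.908], [-0.006, -1.0, 0.0]]
force: [0.9, -0.1, -0.5]
finger_gap: 0.999
```

Emit:
drive_tool([
  [1,0,0.05,0,0,0,-3],
  [1,0.002,0.1,0,0,0,-5.5],
  [1,0.005,0.15,0,0,0,-5.5],
  [1,0.005,0.152,0,0,0,-5.5],
])

```text
time_s: 9.15
position: [0.5, -0.0082, 0.182]
orientation: [[-0.942, 0.008, 0.334], [-0.334, 0.002, -0.942], [-0.008, -1.0, 0.0]]
force: [0.4, -0.9, -0.0]
finger_gap: 0.997
```

Run:
```python
from h import *
o=r.get_obs();print(o["position"],np.round(o["orientation"],3).tolist())
a=snapshot("wrist");b=snapshot("top")[170:300,140:440]
cv2.imwrite("pics/w5.png",np.vstack([a,cv2.resize(b,(512,216))])[...,::-1])
```

```text
[ 0.49995541 -0.00821638  0.18200327] [[-0.942, 0.008, 0.334], [-0.334, 0.002, -0.942], [-0.008, -1.0, 0.0]]
```

View pics/w5.png

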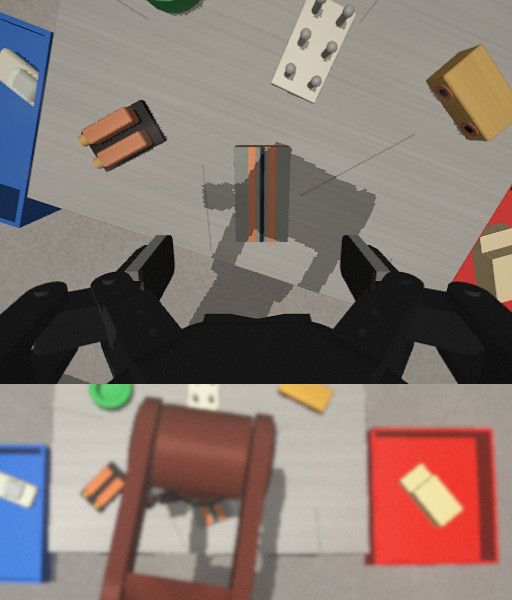

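The pine is in the bin. The track sits centred between the jaws at (262,193), nearly square to them.

Run:
```python
from h import *
t=ray("wrist",[(235,147),(291,147),(235,240),(288,240)],.108)*1000; print(np.round(t,1).tolist(),t.mean(0)); d=t[0]-t[2]+t[1]-t[3]; print(np.degrees(np.arctan2(d[1],d[0])))
```

```text
[[532.7, 21.6, 108.0], [549.0, -24.6, 108.0], [449.2, -5.9, 108.0], [466.0, -53.6, 108.0]] [499.21978484 -15.61835611 108.        ]
18.759911093850256
```

Emit:
drive_tool([
  [1,0,0,-0.03,0,0,0],
  [1,0,0,-0.06,0,0,0],
  [1,0,0,-0.08,0,0,0],
  [1,0,0,-0.095,0,0,0],
  [1,0,0,-0.095,0,0,0],
])

```text
time_s: 9.88
position: [0.4992, -0.0116, 0.0857]
orientation: [[-0.944, 0.005, 0.33], [-0.33, 0.001, -0.944], [-0.005, -1.0, 0.0]]
force: [0.2, -0.0, 0.3]
finger_gap: 1.002
```

Emit:
drive_tool([
  [1,0,-0.002,-0.007,0,0,0],
  [1,0,-0.003,-0.014,0,0,0],
  [1,0,-0.003,-0.019,0,0,0],
  [1,0,-0.003,-0.022,0,0,0],
  [1,0,-0.003,-0.022,0,0,0],
])

```text
time_s: 10.5
position: [0.499, -0.0145, 0.0635]
orientation: [[-0.944, 0.004, 0.33], [-0.33, 0.001, -0.944], [-0.005, -1.0, 0.0]]
force: [-0.1, -0.4, 0.2]
finger_gap: 0.999
```

Emit:
drive_tool([
  [0,0,0,0,0,0,0],
  [0,0,0,0,0,0,0],
  [0,0,0,0,0,0,0],
  [0,0,0,0,0,0,0],
])

```text
time_s: 11.0
position: [0.4997, -0.0146, 0.0641]
orientation: [[-0.944, 0.006, 0.33], [-0.33, 0.001, -0.944], [-0.006, -1.0, 0.001]]
force: [0.2, 0.3, 2.1]
finger_gap: 0.569
```

Emit:
drive_tool([
  [0,0,0,0.02,0,0,0],
  [0,0,0,0.05,0,0,0],
  [0,0,0,0.08,0,0,0],
  [0,0,0,0.1,0,0,0],
  [0,0,0,0.1,0,0,0],
])

```text
time_s: 11.62
position: [0.5009, -0.0148, 0.1657]
orientation: [[-0.944, 0.009, 0.33], [-0.33, 0.001, -0.944], [-0.009, -1.0, 0.003]]
force: [0.1, 0.2, -1.2]
finger_gap: 0.57
```

Emit:
drive_tool([
  [0,0,-0.04,0,0,0,4],
  [0,0,-0.08,0,0,0,8],
  [0,-0.003,-0.12,0,0,0,12],
  [0,-0.005,-0.16,0,0,0,16],
  [0,-0.007,-0.2,0,0,0,20],
])

```text
time_s: 12.25
position: [0.4926, -0.2154, 0.1635]
orientation: [[-0.772, 0.006, 0.635], [-0.635, 0.006, -0.773], [-0.008, -1.0, -0.001]]
force: [0.5, 0.4, -0.2]
finger_gap: 0.57
```

Emit:
drive_tool([
  [0,0,-0.04,0,0,0,0],
  [0,0,-0.08,0,0,0,0],
  [0,0,-0.11,0,0,0,0],
  [0,0,-0.13,0,0,0,0],
  [0,0,-0.13,0,0,0,0],
])

```text
time_s: 12.88
position: [0.4919, -0.3457, 0.1622]
orientation: [[-0.773, 0.004, 0.634], [-0.634, 0.007, -0.773], [-0.008, -1.0, -0.003]]
force: [-0.8, 0.4, -0.6]
finger_gap: 0.567
```

Run:
```python
from h import *
a=snapshot("wrist");cv2.imwrite("pics/w6.png",a[...,::-1])
```

```text
(no output)
```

View pics/w6.png

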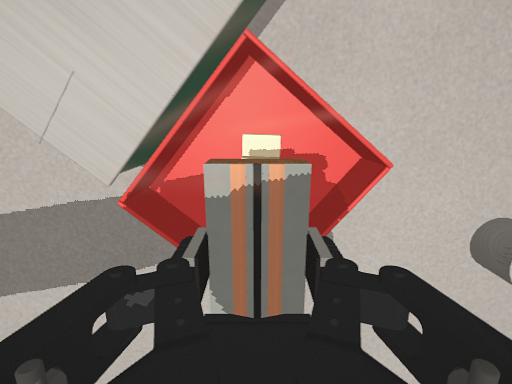

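The track is held square above the pine and inside the bin's outline. Lowering and releasing now.

Emit:
drive_tool([
  [0,0,0,-0.035,0,0,0],
  [0,0,0,-0.07,0,0,0],
  [0,0,0,-0.105,0,0,0],
  [0,0,0,-0.125,0,0,0],
  [0,0,0,-0.133,0,0,0],
])

```text
time_s: 13.55
position: [0.4916, -0.3432, 0.0281]
orientation: [[-0.772, 0.003, 0.635], [-0.635, 0.009, -0.772], [-0.008, -1.0, -0.005]]
force: [-0.5, -0.4, -0.5]
finger_gap: 0.566
```

Emit:
drive_tool([
  [0.8,0,0,0,0,0,0],
  [0.8,0,0,0,0,0,0],
  [0.8,0,0,0,0,0,0],
  [0.8,0,0,0.02,0,0,0],
  [0.8,0,0,0.06,0,0,0],
])

```text
time_s: 14.18
position: [0.4904, -0.3423, 0.0882]
orientation: [[-0.772, 0.0, 0.635], [-0.635, 0.012, -0.772], [-0.008, -1.0, -0.009]]
force: [1.1, -0.3, 0.9]
finger_gap: 0.796
```

Emit:
drive_tool([
  [0.8,0,0,0.05,0,0,0],
  [0.8,0,0,0.1,0,0,0],
  [0.8,-0.03,-0.05,0.12,0,0,0],
  [0.8,-0.07,-0.1,0.12,0,0,0],
  [0.8,-0.11,-0.15,0.12,0,0,0],
])

```text
time_s: 14.8
position: [0.3819, -0.4919, 0.2115]
orientation: [[-0.772, 0.003, 0.636], [-0.636, 0.008, -0.772], [-0.007, -1.0, -0.004]]
force: [1.2, 0.1, 1.0]
finger_gap: 0.798
```

Emit:
drive_tool([
  [0.8,-0.04,-0.04,0,0,0,0],
  [0.8,-0.08,-0.07,0,0,0,0],
  [0.8,-0.12,-0.1,0,0,0,0],
  [0.8,-0.12,-0.1,0,0,0,0],
])

```text
time_s: 15.3
position: [0.2587, -0.5945, 0.2136]
orientation: [[-0.775, 0.003, 0.632], [-0.632, 0.005, -0.775], [-0.005, -1.0, -0.002]]
force: [0.4, 0.0, -0.6]
finger_gap: 0.802
```

Run:
```python
from h import *
print(r.get_obs()["time_s"])
a=snapshot("top")[90:300,140:450];b=snapshot("scene")[120:270,80:410]
cv2.imwrite("pics/f.png",np.vstack([cv2.resize(a,(496,336)),cv2.resize(b,(496,225))])[...,::-1])
```

```text
15.3
```

View pics/f.png

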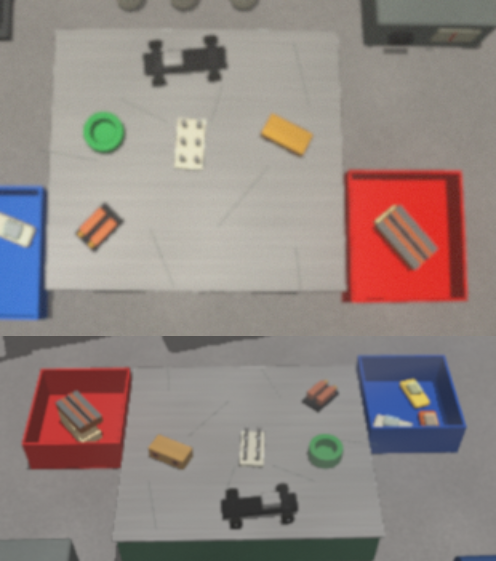

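Both offcuts lie in the red bin, with the track flat on the pine at (405,237) in the top crop. The good parts are where they were.

```bash
python3 -c "
from h import *
r.close_job()"
```

```text
the job is handed in; nothing more can be done
```

Both offcuts are in the red scrap bin and I have handed the job in, at about 15 s of the 53 s allowed. `close_job` gives no verdict.

- **Last check:** before handing in, the top and scene pictures showed the track lying flat on top of the pine, well inside the walls. From the part heights I put its middle about 50 mm above the bin's underside; I did not measure it. The good parts looked unmoved and upright by eye. The arm was well clear.
- **What failed:** the first pine grasp closed on air above the block and moved nothing. Triangulating the fingertips from two cameras put the shut tips about 33 mm higher than the reported TCP and `r.tips_ahead` imply. I lowered the later grasps to suit, checking the force on the way down, and both held first time at openings of 0.48 and 0.57. I did not find the cause of the offset.

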